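# Tip the pump housing into the gauging nest and seat it against the end stop

### The arm

A 6-joint arm with a two-finger parallel gripper is mounted at the origin on a cart in front of the work surface, level with it; the furniture and walls round the work are solid. World frame = base frame: x ahead of the robot, y to its left, z up, the work surface at z = 0. Lengths are in m, angles in rad, forces in N, time in s.
With the tool pointing down it reaches from about 0.3 to 0.875 m from the base axis. Payload 6.4 kg.
Tool frame: the origin (TCP) lies between the finger pads; the fingertips stand 8 mm ahead of it and the grasp point (between the pads) lies 11 mm behind it; z points along the fingers, x is the direction in which the jaws open and shut, and the axes are right-handed (so a half turn about z gives the same grasp; the last joint's range is limited). The gripper opens to 85 mm and grips with 20 to 120 N. Pads are 22 mm wide; open, the fingers measure 114 mm over their backs; the gripper's body (76 mm by 85 mm) begins 54 mm behind the grasp point. The pads swing forward as they close: fully open they stand 13 mm farther back than shut.
Start: joints at [1.13, 0.181, 1.607, -0, 1.354, -0.206], TCP at [0.134, 0.559, 0.239] pointing down, gripper open.
Joint ranges: [-2.99, 2.99], [-0.89, 2.07], [0.3, 2.58], [-1.14, 4.28], [0, 2.63], [-3.12, 3.12]. Speed limits (rad/s): [2.57, 2.57, 3.01, 3.14, 3.14, 3.14].

### API

Orientations are given as a unit quaternion [w, x, y, z].
In Python, from bench import ctrl gives the robot as it stands.
- The arm moves only by the tool drive_tool, never from a script. Its argument "commands" is a list of rows, each an object of numbers: "gripper": the closure, from 0 (fully open) to 1 (shut); "dx", "dy", "dz": the shift along the tool's x, y, z in cm; "turn": the turn about the tool's z in degrees. A call has 1 to 20 rows; each row is the pose to reach, as a shift and turn from the pose commanded when the call began, along the tool's axes at that moment; what a row does not reach only later rows make up. A row lasts 1/8 s, in which the tool goes at most 62.5 mm and 10.7 degrees, less where a joint would pass 70% of its speed; a pose out of reach is approached as far as the arm can. A call with a gripper value outside its range is refused whole. The fingers move at their own pace and stop on an object; the grip force is fixed at half the most. Time passes only in rows, so rows that repeat a pose let the fingers close. It gives the time, the measured TCP pose, the force and the opening at its end, in the units of the state.
- ctrl.get_obs(): the state, without advancing time (a new reading comes with each control period).
- ctrl.camera(name): name is "side" or "top"; returns a dict with "image" (400x640x3 uint8, red, green, blue), "mtx" (3x3 intrinsics, pixels), "R" (3x3) and "t" (3): a world point X has camera coordinates R X + t. Camera axes: x right, y down, z forward; pixel columns grow to the right and rows downward; lengths in m; the calibration is good to about 2 mm. A picture is of the moment at which its call begins. There is no depth.
- ctrl.hand_in(): hands the job in, once; it reports no verdict.
The state is a dict: "time_s": time; "q": joint angles; "dq": joint speeds; "joint_efforts": joint torques, N m; "eef_pos": TCP position; "eef_rot": TCP orientation; "wrist_force": force on the tool from outside, world axes, zero at the start; "torque": the same for the moment, N m; "opening": opening from 0.0 (shut) to 1.0 (fully open).
Only numpy, scipy, OpenCV 4.12 (cv2) and the standard library are available. Lean on these libraries where they do the work, as an engineer would, in place of code of your own. Each camera call takes 0.05 s, during which the arm holds its last target.

### The job

The pump housing stands on end at the open end of the gauging nest. Push it over, high on its ported side and without ever lifting it, so that it topples towards the end stop and lies on its plain machined face with the ports up; then slide it along between the guide rails until its end is square against the stop pad, hold it pressed there with about 12 N for a second (the stop must never feel more than 22 N), and leave it lying there. Do not disturb the tin, the cap and the jar.

Things in the scene. Friction and masses are not known exactly. Their poses are not given: they have to be found in the camera images.
- nest: Gauging nest fixed on the bench: steel plate 340 (x) x 120 (y) x 10 mm. Origin: centre of its underside, on the bench; z up; x runs along the channel to the end stop. Two dark guide rails, 20 mm high above the plate, either side of y = 0: 64 mm apart from x = 75 to 151 mm, with a flared mouth from about x = 50 to 75 mm, 88 mm wide at its entrance.
- end_stop: Dark stop block 22 x 60 x 36 mm fixed on the nest's plate. Origin: centre of its underside, at x = 159 mm in the nest's frame, same axes. It carries an upright steel pad (52 mm wide, 30 high) facing -x on a screw. The pad's face lies anywhere from x = 119 to 135 mm in the nest's frame: set anew each time, not measured, rigid when pressed: find it by feel.
- housing: Aluminium pump housing, rounded block 44 (x) x 58 (y) x 112 (z) mm, 0.34 to 0.59 kg. Origin: centre of its foot (the end it stands on); z from foot to other end. -x face: two round ports stand out 9 mm. +x face: plain. Starts upright on the nest's plate near x = -105 mm of the nest's frame, plain face towards the stop. Sliding it takes up to 5 N.
- housing_push (a point): Middle of the flat upper part of the housing's ported (-x) face, 91 mm above its foot, clear above the ports; axes as the housing's. 1 to 2 N along the housing's +x here tips it; it falls by itself when leaned about 21 degrees. Then it lies 44 mm high, foot towards the open end of the nest (push it along by the foot), other end towards the stop.
- grease_tin: Round flat grease tin, 72 mm wide, 34 mm high, beside the nest; to be left alone. Origin: centre of its underside.
- cap: Round ribbed white cap, 44 mm wide, 20 mm high, beside the nest; to be left alone. Origin: centre of its underside.
- jar: Round jar with a black lid, 63 mm wide, 61 mm high, beside the nest; to be left alone. Origin: centre of its underside.

How it is judged:
On the way, in this order (a step that is already met when the one before it is completed fails the run):
1. the housing has been toppled towards the stop and lies on its plain face, ports up (angle between housing's own x axis and vertical above 3.05 rad and angle between the z axis of housing and the x axis of nest, either way round below 0.5 rad and height (world z) of housing below 0.045 m), for 0.2 s.
2. lying on its plain face, it is pressed against the end stop with 5 to 22 N for half a second (angle between housing's own x axis and vertical above 3.05 rad and contact force between housing and end_stop between 5 and 22 N), for 0.5 s.
At the end, for the whole second after the job is handed in: The housing lies at rest on its plain face (within 5 degrees), ports up, length within 4 degrees of the channel, centre of its foot within 8 mm of the channel's middle line and 4 to 26 mm along x from the nest's origin (where the stop pad's settings leave it, 3 mm to spare) (angle between housing's own x axis and vertical above 3.05 rad and angle between the z axis of housing and the x axis of nest, either way round below 0.07 rad and x of housing in the frame of nest between 0.004 and 0.026 m and y of housing in the frame of nest between -0.008 and 0.008 m and linear speed of housing below 0.01 m/s); the robot touches nothing.
It fails at once if the housing presses on the end stop with more than 22 N (contact force between housing and end_stop above 22 N).
It fails at once if the housing is lifted (the centre of its foot more than 50 mm above the bench; toppling raises it to about 32 mm) (height (world z) of housing above 0.05 m).
It fails at once if the tin, the cap or the jar is moved by more than 20 mm (distance of any of grease_tin, cap, jar from where it was at the start of the episode above 0.02 m).
It also fails if it takes over 64 s, if anything falls off the work surface, if the arm or the gripper's body presses on something with over 40 N, if the wrist force passes 120 N, or if a joint passes its speed limit or range.

## Working session

There is one attempt and no reset: what is moved stays moved. The work goes in short steps, Python scripts to look and compute and a tool call to move; the robot and the scene stay as the last step left them, time stands still between calls to the robot, and variables do not carry over. Pictures are saved under pics/ and viewed, and the job is handed in when it is done.

Besides the shell and the picture viewer there is one more tool, called after ">>>" by a JSON object that holds its "op" and its "data", one argument or row to a line. drive_tool: Moves the arm, as the interface text tells. Its arguments: {"type":"object","properties":{"commands":{"type":"array","items":{"type":"object","properties":{"gripper":{"type":"number"},"dx":{"type":"number"},"dy":{"type":"number"},"dz":{"type":"number"},"turn":{"type":"number"}}}}},"required":["commands"]}

```bash
mkdir -p pics; ls
python3 - <<'E'
from bench import ctrl
import cv2,numpy as np
for n in("side","top"):
    c=ctrl.camera(n);cv2.imwrite(f"pics/{n}0.png",c["image"][:,:,::-1])
    print(n,c["mtx"].round(1).tolist(),c["R"].round(4).tolist(),c["t"].round(4).tolist())
o=ctrl.get_obs();print(o)
E
```

```text
pics
side [[482.7, 0.0, 312.0], [0.0, 482.7, 198.8], [0.0, 0.0, 1.0]] [[-0.9751, -0.2209, 0.0217], [-0.1095, 0.3937, -0.9127], [0.193, -0.8923, -0.4081]] [0.5429, 0.1549, 0.7406]
top [[371.3, 0.0, 314.5], [0.0, 371.3, 198.6], [0.0, 0.0, 1.0]] [[-0.0124, -0.9999, -0.0117], [-0.9874, 0.0141, -0.1574], [0.1576, 0.0096, -0.9875]] [-0.0219, 0.6013, 0.8685]
{'time_s': 0.1, 'q': array([ 1.12972257e+00,  1.81477091e-01,  1.60789910e+00, -1.59354695e-05,
        1.35381489e+00, -2.06285693e-01]), 'dq': array([ 0.00104644, -0.00230693, -0.00455187,  0.00014372, -0.00150743,
        0.00049247]), 'joint_efforts': array([ 3.31277588e-04, -4.45877051e+01, -3.52237952e+01, -2.02040919e-04,
        4.20942146e-03,  3.34413312e-05]), 'eef_pos': array([0.13353412, 0.55878018, 0.23847273]), 'eef_rot': array([ 3.63004290e-04,  7.85058192e-01,  6.19421501e-01, -7.12060656e-04]), 'wrist_force': array([-0.03621652, -0.15111545,  0.67784977]), 'torque': array([-0.01551548, -0.03945282,  0.000601  ]), 'opening': 0.9997301967757528}
```

View pics/side0.png

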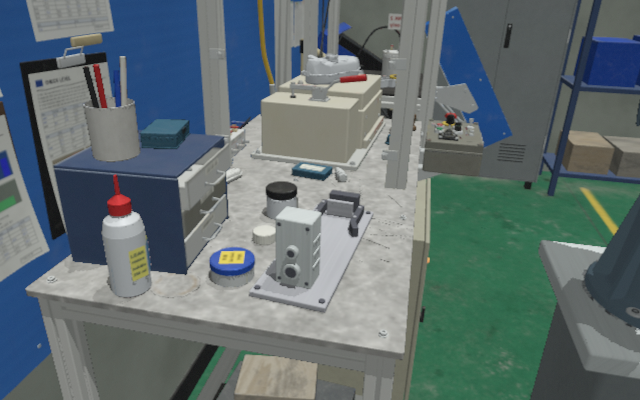

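View pics/top0.png

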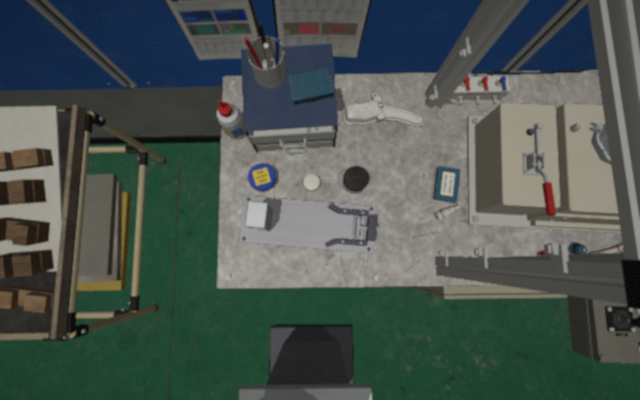

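The side view shows the housing standing at about (298,250), ports towards the camera, with the stop at (345,205). The tin is at (232,265), the cap at (264,235) and the jar at (282,200). In the top view the nest spans columns 240–378, with the channel running towards world -y. I'll enlarge both views to measure.

Run:
```python
import cv2
t=cv2.imread("pics/top0.png")[150:270,225:395];cv2.imwrite("pics/tz.png",cv2.resize(t,None,fx=4.5,fy=4.5,interpolation=cv2.INTER_CUBIC))
t=cv2.imread("pics/side0.png")[170:310,200:400];cv2.imwrite("pics/sz.png",cv2.resize(t,None,fx=4,fy=4,interpolation=cv2.INTER_CUBIC))
```

```text
(no output)
```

View pics/tz.png

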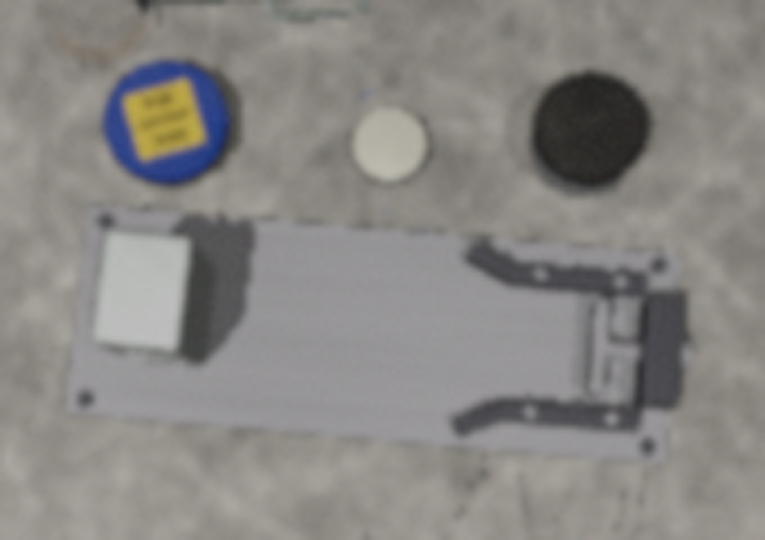

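View pics/sz.png

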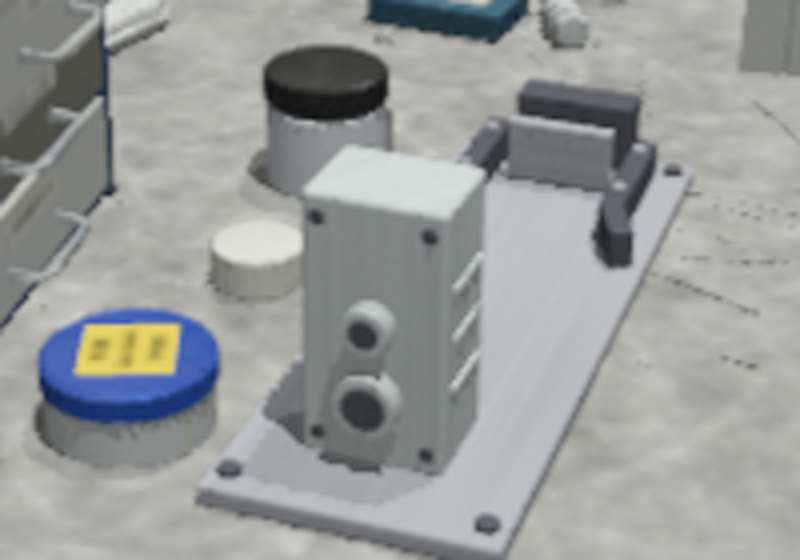

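The top zoom shows the plate screws at zoom pixels (105,220), (657,264), (85,398) and (647,446). The housing's top has corners at (106,232), (190,237), (183,350) and (95,343). The side zoom confirms it is upright with the ports towards the open end.

```bash
cat > h.py <<'E'
from bench import ctrl
import cv2,numpy as np
def ray(c,uv,z):
    uv=np.atleast_2d(np.float64(uv)); K,R,t=map(np.array,(c["mtx"],c["R"],c["t"]))
    d=np.c_[(uv-K[:2,2])/K[0,0],np.ones(len(uv))]@R; o=-R.T@t
    return o+d*((z-o[2])/d[:,2])[:,None]
def tz(p):return (np.float64(p)+.5)/4.5-.5+[225,150]
def sz(p):return (np.float64(p)+.5)/4-.5+[200,170]
E
python3 - <<'E'
from h import *
np.set_printoptions(precision=4,suppress=True)
T=ctrl.camera("top");S=ctrl.camera("side")
print("screws",s:=ray(T,tz([(105,220),(657,264),(85,398),(647,446)]),.01))
print("corn",c:=ray(T,tz([(95,208),(672,248),(70,410),(660,460)]),.01))
print(s.mean(0),c.mean(0))
for a in(s,c):
  d=(a[1]+a[3]-a[0]-a[2])/2;print(np.linalg.norm(d),np.degrees(np.arctan2(d[1],d[0])))
print("side corners",ray(S,sz([(198,497),(500,557),(692,172)]),.01),"screws",ray(S,sz([(230,468),(487,523),(672,170)]),.01))
print("housing top",h:=ray(T,tz([(106,232),(190,237),(183,350),(95,343)]),.122),h.mean(0))
print("side",h:=ray(S,sz([(304,196),(350,147),(485,167),(443,219)]),.122),h.mean(0))
print("objs",ray(T,tz([(168,122)]),.034),ray(T,tz([(390,144)]),.02),ray(T,tz([(591,128)]),.061))
E
```

```text
screws [[ 0.6096  0.1418  0.01  ]
 [ 0.5799 -0.1726  0.01  ]
 [ 0.5083  0.1515  0.01  ]
 [ 0.4776 -0.1633  0.01  ]]
corn [[ 0.6167  0.1476  0.01  ]
 [ 0.5889 -0.1814  0.01  ]
 [ 0.5017  0.1598  0.01  ]
 [ 0.4697 -0.1703  0.01  ]]
[ 0.5438 -0.0107  0.01  ] [ 0.5443 -0.0111  0.01  ]
0.3160408009692899 -95.49631328797216
0.3309322364955568 -95.17960603327685
side corners [[ 0.6165  0.1585  0.01  ]
 [ 0.501   0.166   0.01  ]
 [ 0.4692 -0.1687  0.01  ]] screws [[ 0.6111  0.1378  0.01  ]
 [ 0.5096  0.1474  0.01  ]
 [ 0.4793 -0.1683  0.01  ]]
housing top [[0.5853 0.1197 0.122 ]
 [0.5822 0.0773 0.122 ]
 [0.5253 0.0804 0.122 ]
 [0.5294 0.1243 0.122 ]] [0.5556 0.1004 0.122 ]
side [[0.5849 0.1243 0.122 ]
 [0.58   0.0799 0.122 ]
 [0.527  0.0835 0.122 ]
 [0.5326 0.1288 0.122 ]] [0.5561 0.1041 0.122 ]
objs [[0.6611 0.1026 0.034 ]] [[ 0.6495 -0.022   0.02  ]] [[ 0.6483 -0.1322  0.061 ]]
```

>>> {"op": "drive_tool", "data": {
  "commands": [
    {"gripper":1,"dx":-28.9,"dy":50.8,"dz":0,"turn":81.9},
    {"gripper":1,"dx":-28.9,"dy":50.8,"dz":0,"turn":81.9},
    {"gripper":1,"dx":-28.9,"dy":50.8,"dz":0,"turn":81.9},
    {"gripper":1,"dx":-28.9,"dy":50.8,"dz":0,"turn":81.9},
    {"gripper":1,"dx":-28.9,"dy":50.8,"dz":0,"turn":81.9},
    {"gripper":1,"dx":-28.9,"dy":50.8,"dz":0,"turn":81.9},
    {"gripper":1,"dx":-28.9,"dy":50.8,"dz":0,"turn":81.9},
    {"gripper":1,"dx":-28.9,"dy":50.8,"dz":0,"turn":81.9},
    {"gripper":1,"dx":-28.9,"dy":50.8,"dz":0,"turn":81.9},
    {"gripper":1,"dx":-28.9,"dy":50.8,"dz":0,"turn":81.9},
    {"gripper":1,"dx":-28.9,"dy":50.8,"dz":0,"turn":81.9},
    {"gripper":1,"dx":-28.9,"dy":50.8,"dz":0,"turn":81.9},
    {"gripper":1,"dx":-28.9,"dy":50.8,"dz":0,"turn":81.9},
    {"gripper":1,"dx":-28.9,"dy":50.8,"dz":0,"turn":81.9}
  ]
}}

```text
time_s: 1.95
eef_pos: [0.5599, 0.161, 0.2395]
eef_rot: [-0.0, 0.999, -0.046, 0.0]
wrist_force: [0.2, -0.3, -0.0]
opening: 0.003
```

>>> {"op": "drive_tool", "data": {
  "commands": [
    {"gripper":1,"dz":5},
    {"gripper":1,"dz":10},
    {"gripper":1,"dz":13.2},
    {"gripper":1,"dz":13.2},
    {"gripper":1,"dz":13.2}
  ]
}}

```text
invalid input at $.commands[0]: expected keys gripper, dx, dy, dz, turn
```

Run:
```python
from h import *
T=ctrl.camera("top")["image"][:,:,::-1];S=ctrl.camera("side")["image"][:,:,::-1]
a=cv2.resize(T[150:270,205:345],(560,480));b=cv2.resize(S[170:310,200:400],(800,560))
cv2.imwrite("pics/t1.png",a);cv2.imwrite("pics/s1.png",b)
print(ctrl.get_obs()["wrist_force"])
```

```text
[0.313048   0.69872835 0.20327708]
```

View pics/s1.png

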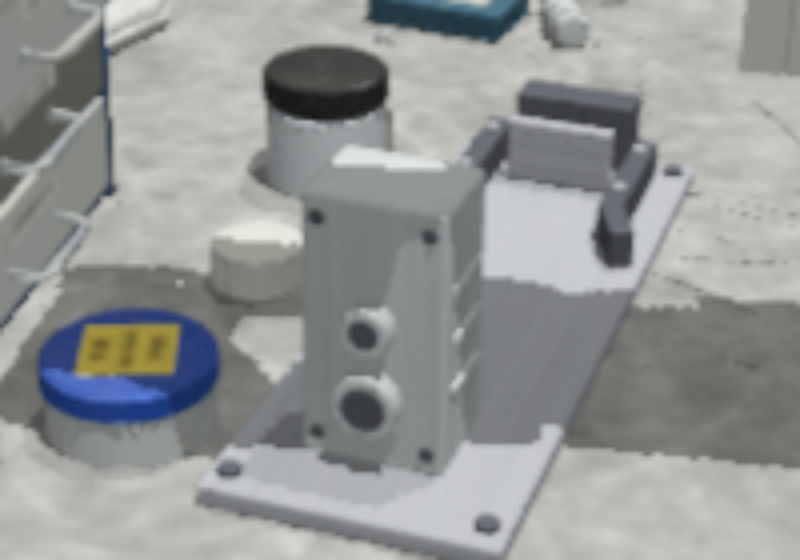

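View pics/t1.png

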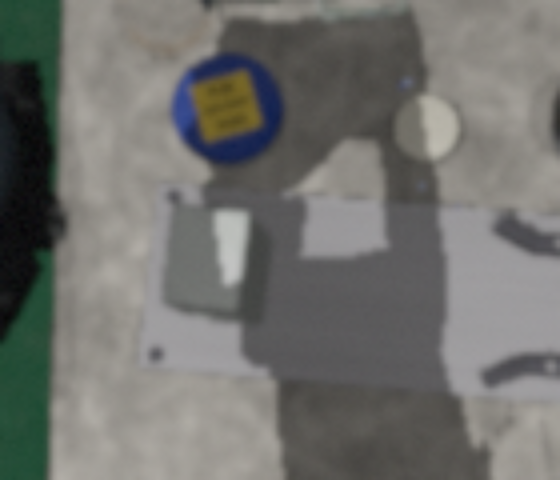

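The move was refused because every key is needed; nothing has moved. Only the arm's shadow falls on the scene.

>>> {"op": "drive_tool", "data": {
  "commands": [
    {"gripper":1,"dx":0,"dy":0,"dz":5,"turn":0},
    {"gripper":1,"dx":0,"dy":0,"dz":10,"turn":0},
    {"gripper":1,"dx":0,"dy":0,"dz":13.2,"turn":0},
    {"gripper":1,"dx":0,"dy":0,"dz":13.2,"turn":0},
    {"gripper":1,"dx":0,"dy":0,"dz":13.2,"turn":0}
  ]
}}

```text
time_s: 2.68
eef_pos: [0.5616, 0.1602, 0.1089]
eef_rot: [-0.0, 0.999, -0.047, 0.001]
wrist_force: [0.6, -0.3, 0.5]
opening: -0.001
```

Run:
```python
from h import *
T=ctrl.camera("top")["image"][:,:,::-1];S=ctrl.camera("side")["image"][:,:,::-1]
a=cv2.resize(T[150:270,205:345],(560,480));b=cv2.resize(S[100:310,200:400],None,fx=2.8,fy=2.8)
cv2.imwrite("pics/t2.png",a);cv2.imwrite("pics/s2.png",b)
print(ctrl.get_obs()["wrist_force"])
```

```text
[-0.1197258  -0.2948221  -0.33935686]
```

View pics/s2.png

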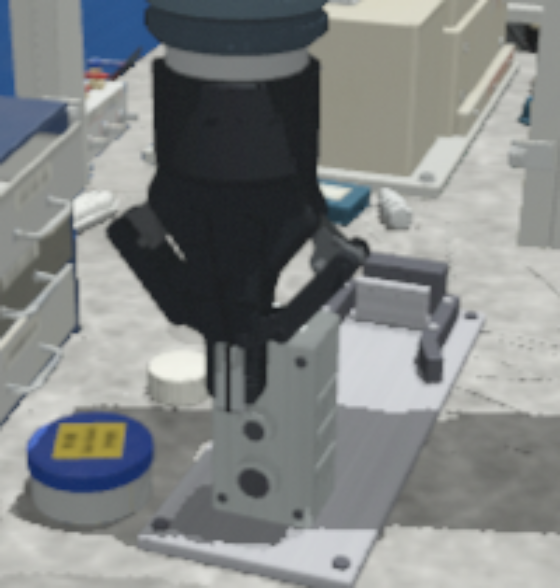

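View pics/t2.png

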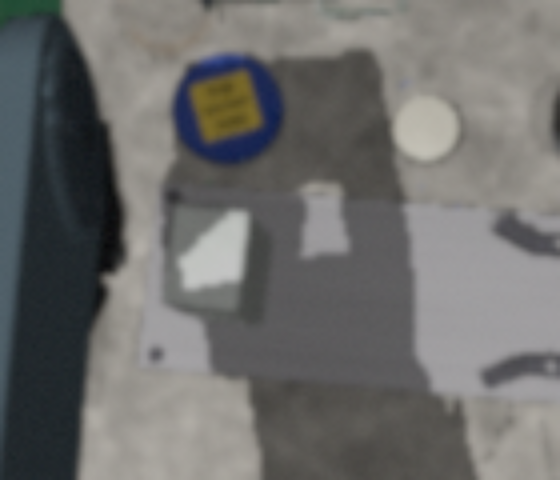

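>>> {"op": "drive_tool", "data": {
  "commands": [
    {"gripper":1,"dx":0,"dy":1,"dz":0,"turn":0},
    {"gripper":1,"dx":0,"dy":1.8,"dz":0,"turn":0},
    {"gripper":1,"dx":0,"dy":2.2,"dz":0,"turn":0},
    {"gripper":1,"dx":0,"dy":2.6,"dz":0,"turn":0},
    {"gripper":1,"dx":0,"dy":3.0,"dz":0,"turn":0},
    {"gripper":1,"dx":0,"dy":3.4,"dz":0,"turn":0},
    {"gripper":1,"dx":0,"dy":3.8,"dz":0,"turn":0},
    {"gripper":1,"dx":0,"dy":4.2,"dz":0,"turn":0}
  ]
}}

```text
time_s: 3.78
eef_pos: [0.5566, 0.1179, 0.1073]
eef_rot: [0.0, 0.999, -0.047, -0.0]
wrist_force: [-1.2, 0.9, 0.9]
opening: 0.002
```

Run:
```python
from h import *
S=ctrl.camera("side")["image"][:,:,::-1]
b=cv2.resize(S[100:310,200:400],None,fx=2.8,fy=2.8)
cv2.imwrite("pics/s3.png",b)
print(ctrl.get_obs()["wrist_force"])
```

```text
[ 0.8167127   1.80080195 -0.70894772]
```

View pics/s3.png

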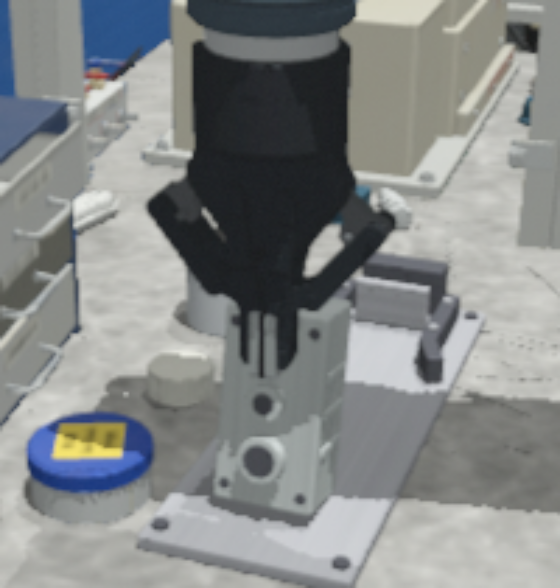

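The housing is leaning forward with its foot tilting up (front edge near (260,510)). The fingers are on the upper face, just left of its middle. I'll keep pushing.

>>> {"op": "drive_tool", "data": {
  "commands": [
    {"gripper":1,"dx":0,"dy":0.4,"dz":0,"turn":0},
    {"gripper":1,"dx":0,"dy":0.8,"dz":0,"turn":0},
    {"gripper":1,"dx":0,"dy":1.2,"dz":0,"turn":0},
    {"gripper":1,"dx":0,"dy":1.6,"dz":0,"turn":0},
    {"gripper":1,"dx":0,"dy":2.0,"dz":0,"turn":0},
    {"gripper":1,"dx":0,"dy":2.4,"dz":0,"turn":0},
    {"gripper":1,"dx":0,"dy":2.4,"dz":0,"turn":0},
    {"gripper":1,"dx":0,"dy":2.4,"dz":0,"turn":0}
  ]
}}

```text
time_s: 4.82
eef_pos: [0.5544, 0.0943, 0.1073]
eef_rot: [-0.0, 0.999, -0.047, -0.0]
wrist_force: [-0.0, 0.5, -0.3]
opening: -0.0
```

Run:
```python
from h import *
S=ctrl.camera("side")["image"][:,:,::-1];T=ctrl.camera("top")["image"][:,:,::-1]
b=cv2.resize(S[100:310,200:400],None,fx=2.8,fy=2.8)
cv2.imwrite("pics/s4.png",b)
cv2.imwrite("pics/t4.png",cv2.resize(T[150:270,225:395],None,fx=4.5,fy=4.5,interpolation=cv2.INTER_CUBIC))
print(ctrl.get_obs()["wrist_force"])
```

```text
[-0.07914632 -0.53847049  0.27808988]
```

View pics/s4.png

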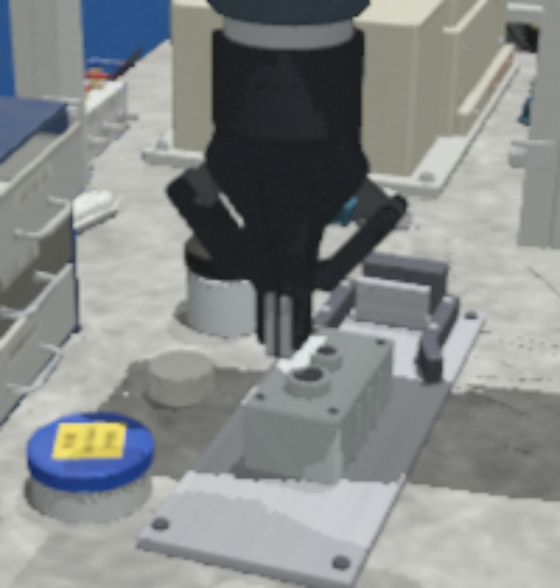

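View pics/t4.png

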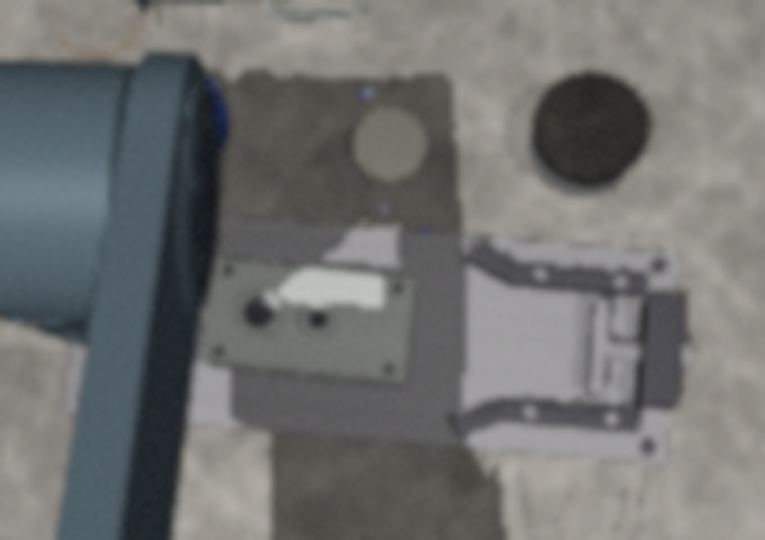

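The housing now lies with its ports up and its foot towards the open end. In the top zoom its corner screws are at (396,287), (389,369), (218,352) and (228,270).

```bash
cat >> h.py <<'E'
O=np.array([.544,-.009]);th=np.radians(-95.35);ex=np.array([np.cos(th),np.sin(th)]);ey=np.array([-ex[1],ex[0]])
def nest(P):
    d=np.atleast_2d(P)[:,:2]-O; return np.c_[d@ex,d@ey]
E
python3 - <<'E'
from h import *
np.set_printoptions(precision=4,suppress=True)
T=ctrl.camera("top");S=ctrl.camera("side")
n=nest(s:=ray(T,tz([(396,287),(389,369),(218,352),(228,270)]),.054));print(n,n.mean(0))
d=n[0]+n[1]-n[2]-n[3];print(np.degrees(np.arctan2(d[1],d[0])))
f=lambda p:(np.float64(p)+.5)/2.8-.5+[200,100]
n=nest(ray(S,f([(378,343),(333,411),(262,398)]),.054));print("side screws",n)
d=n[0]-n[1];print(np.degrees(np.arctan2(d[1],d[0])))
print("side foot top corners",nest(ray(S,f([(244,402),(344,419)]),.054)))
print("foot bottom",nest(ray(S,f([(247,468),(340,482)]),.010)))
print("rails mid y top",nest(ray(T,tz([(480,246),(460,425),(620,282),(612,418)]),.03)))
print("pad top edge",nest(ray(T,tz([(584,298),(578,392),(600,345)]),.04)))
print(nest(ctrl.get_obs()["eef_pos"]))
E
```

```text
[[ 0.0141  0.0209]
 [ 0.014  -0.0235]
 [-0.0786 -0.0218]
 [-0.0775  0.0229]] [-0.032  -0.0004]
-1.1615250564179747
side screws [[ 0.013  -0.0207]
 [-0.0774 -0.0198]
 [-0.0772  0.0227]]
-0.5719588507655692
side foot top corners [[-0.0851  0.0306]
 [-0.0838 -0.0282]]
foot bottom [[-0.0841  0.0291]
 [-0.0798 -0.026 ]]
rails mid y top [[ 0.0582  0.0504]
 [ 0.0546 -0.0493]
 [ 0.1371  0.0364]
 [ 0.1373 -0.0388]]
pad top edge [[ 0.1169  0.0247]
 [ 0.117  -0.0268]
 [ 0.1273 -0.0003]]
[[-0.1039  0.0007]]
```

>>> {"op": "drive_tool", "data": {
  "commands": [
    {"gripper":1,"dx":0,"dy":-2.7,"dz":0,"turn":0},
    {"gripper":1,"dx":0,"dy":-2.7,"dz":0,"turn":0},
    {"gripper":1,"dx":0,"dy":-2.7,"dz":4,"turn":0},
    {"gripper":1,"dx":0,"dy":-2.7,"dz":7.7,"turn":0},
    {"gripper":1,"dx":0,"dy":-2.7,"dz":7.7,"turn":0},
    {"gripper":1,"dx":0,"dy":-2.7,"dz":7.7,"turn":0}
  ]
}}

```text
time_s: 5.78
eef_pos: [0.5578, 0.1209, 0.0314]
eef_rot: [0.0, 0.999, -0.047, 0.001]
wrist_force: [-0.2, -0.6, 0.2]
opening: 0.002
```

Run:
```python
from h import *
S=ctrl.camera("side")["image"][:,:,::-1]
cv2.imwrite("pics/s5.png",cv2.resize(S[100:310,200:400],None,fx=2.8,fy=2.8))
print(ctrl.get_obs()["wrist_force"],nest(ctrl.get_obs()["eef_pos"]))
```

```text
[-0.755397    0.81809115  0.10402405] [[-0.13072386  0.0021929 ]]
```

View pics/s5.png

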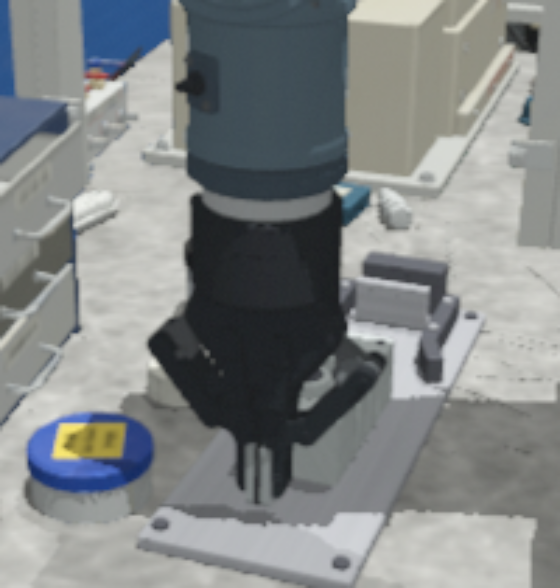

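>>> {"op": "drive_tool", "data": {
  "commands": [
    {"gripper":1,"dx":-0.1,"dy":1.5,"dz":0,"turn":0},
    {"gripper":1,"dx":-0.1,"dy":2.8,"dz":0,"turn":0},
    {"gripper":1,"dx":-0.1,"dy":3.2,"dz":0,"turn":0},
    {"gripper":1,"dx":-0.1,"dy":3.6,"dz":0,"turn":0},
    {"gripper":1,"dx":-0.1,"dy":4.1,"dz":0,"turn":0},
    {"gripper":1,"dx":-0.1,"dy":4.6,"dz":0,"turn":0},
    {"gripper":1,"dx":-0.1,"dy":5.1,"dz":0,"turn":0},
    {"gripper":1,"dx":-0.1,"dy":5.6,"dz":0,"turn":0},
    {"gripper":1,"dx":-0.1,"dy":6.1,"dz":0,"turn":0},
    {"gripper":1,"dx":-0.1,"dy":6.5,"dz":0,"turn":0}
  ]
}}

```text
time_s: 7.08
eef_pos: [0.5506, 0.0572, 0.0311]
eef_rot: [-0.001, 0.999, -0.047, 0.001]
wrist_force: [1.1, 6.8, 3.8]
opening: 0.002
```

```bash
cat > look.py <<'E'
from h import *
import sys
n=sys.argv[1]
S=ctrl.camera("side")["image"][:,:,::-1];T=ctrl.camera("top")["image"][:,:,::-1]
cv2.imwrite(f"pics/s{n}.png",cv2.resize(S[130:270,220:400],None,fx=4.4,fy=4.2))
cv2.imwrite(f"pics/t{n}.png",cv2.resize(T[150:270,225:395],None,fx=4.5,fy=4.5,interpolation=cv2.INTER_CUBIC))
o=ctrl.get_obs();w=o["wrist_force"];print("F",w[:2]@ex,w[:2]@ey,w[2],nest(o["eef_pos"]))
E
python3 look.py 6
```

```text
F -3.9798460542198613 0.26383963540613087 3.390964723185379 [[-0.06605248  0.00040444]]
```

View pics/t6.png

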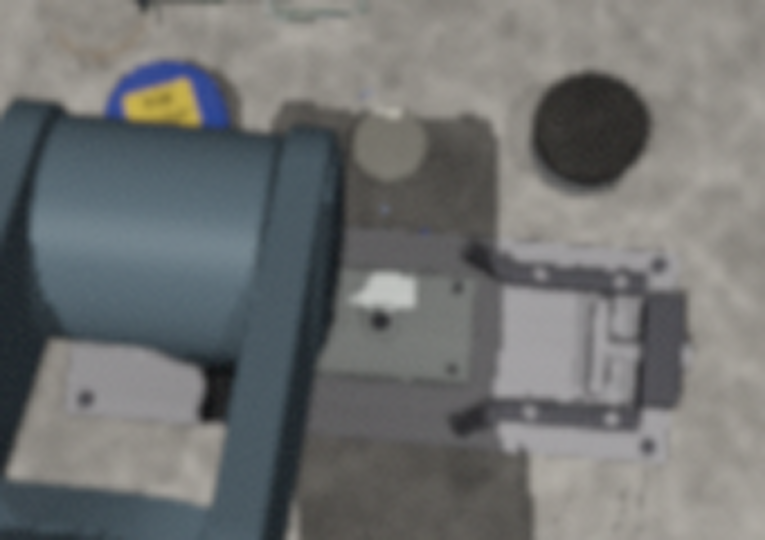

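>>> {"op": "drive_tool", "data": {
  "commands": [
    {"gripper":1,"dx":0,"dy":0.5,"dz":0,"turn":0},
    {"gripper":1,"dx":0,"dy":1.0,"dz":0,"turn":0},
    {"gripper":1,"dx":0,"dy":1.5,"dz":0,"turn":0},
    {"gripper":1,"dx":0,"dy":2.0,"dz":0,"turn":0},
    {"gripper":1,"dx":0,"dy":2.5,"dz":0,"turn":0},
    {"gripper":1,"dx":0,"dy":3.0,"dz":0,"turn":0},
    {"gripper":1,"dx":0,"dy":3.5,"dz":0,"turn":0}
  ]
}}

```text
time_s: 8.05
eef_pos: [0.5473, 0.0224, 0.0311]
eef_rot: [-0.001, 0.999, -0.047, 0.001]
wrist_force: [0.7, 7.0, 5.3]
opening: 0.001
```

```bash
python3 look.py 7
```

```text
F -5.051566359752487 -0.2511861175822386 4.967022671655201 [[-0.03101765  0.00038282]]
```

View pics/t7.png

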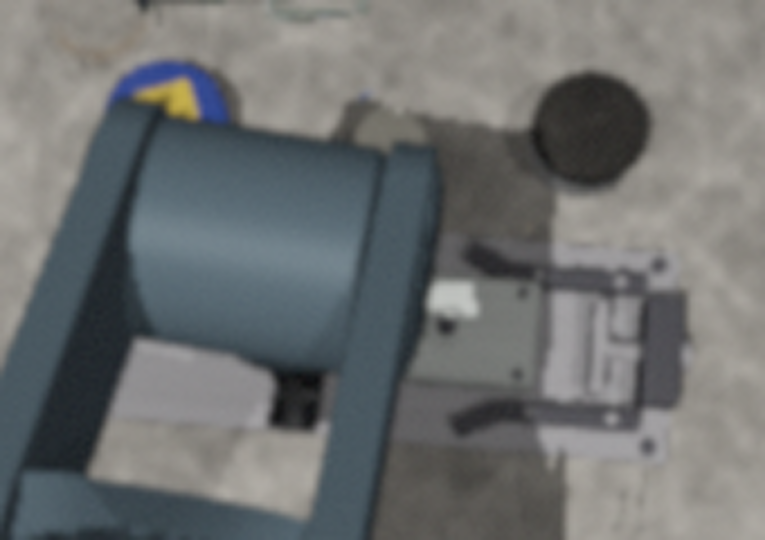

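View pics/s7.png

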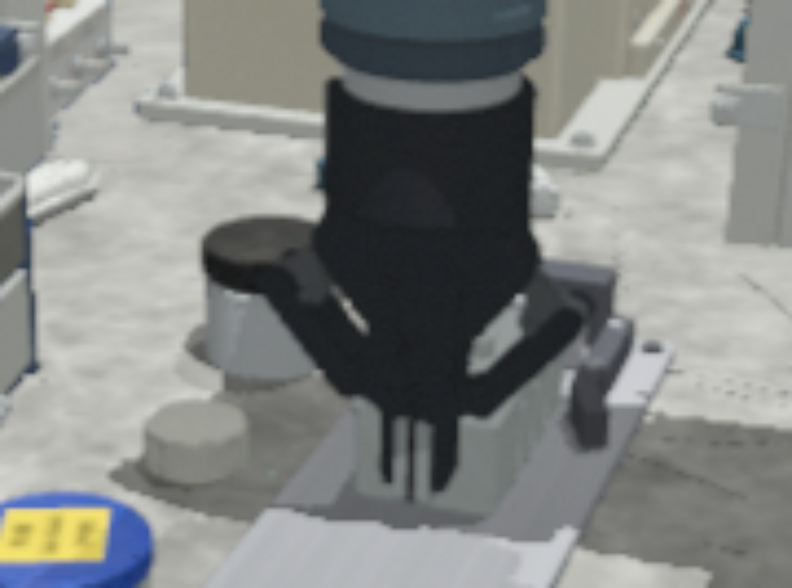

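Run:
```python
from h import *
np.set_printoptions(precision=4,suppress=True)
T=ctrl.camera("top")
n=nest(ray(T,tz([(523,293),(517,375)]),.054));print("screws",n)
print("end",nest(ray(T,tz([(546,335)]),.054)))
print("pad bottom/top",nest(ray(T,tz([(580,345)]),.010)),nest(ray(T,tz([(587,345)]),.04)),nest(ray(T,tz([(600,345)]),.04)))
o=ctrl.get_obs();print(o["wrist_force"],nest(o["eef_pos"]))
c=T["image"][150:270,225:395][:,:,::-1]; cv2.imwrite("pics/pad.png",cv2.resize(c[55:105,105:160],None,fx=12,fy=12,interpolation=cv2.INTER_CUBIC))
```

```text
screws [[ 0.0827  0.0231]
 [ 0.0826 -0.0212]]
end [[0.0966 0.0014]]
pad bottom/top [[0.119  0.0015]] [[ 0.1202 -0.0009]] [[ 0.1273 -0.0003]]
[0.4359 4.9295 3.9232] [[-0.031   0.0004]]
```

View pics/pad.png

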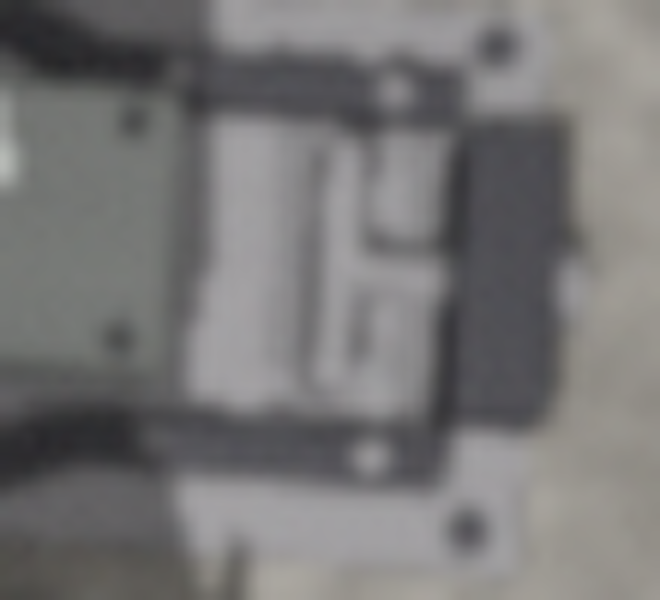

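>>> {"op": "drive_tool", "data": {
  "commands": [
    {"gripper":1,"dx":0,"dy":0.5,"dz":0,"turn":0},
    {"gripper":1,"dx":0,"dy":0.9,"dz":0,"turn":0},
    {"gripper":1,"dx":0,"dy":1.3,"dz":0,"turn":0},
    {"gripper":1,"dx":0,"dy":1.6,"dz":0,"turn":0},
    {"gripper":1,"dx":0,"dy":1.8,"dz":0,"turn":0},
    {"gripper":1,"dx":0,"dy":1.9,"dz":0,"turn":0}
  ]
}}

```text
time_s: 8.95
eef_pos: [0.5454, 0.0036, 0.0309]
eef_rot: [-0.001, 0.999, -0.047, 0.001]
wrist_force: [0.9, 7.7, 6.5]
opening: 0.001
```

>>> {"op": "drive_tool", "data": {
  "commands": [
    {"gripper":1,"dx":0,"dy":0.1,"dz":0,"turn":0},
    {"gripper":1,"dx":0,"dy":0.1,"dz":0,"turn":0}
  ]
}}

```text
time_s: 9.2
eef_pos: [0.5453, 0.0025, 0.0309]
eef_rot: [-0.001, 0.999, -0.047, 0.001]
wrist_force: [0.7, 6.6, 6.5]
opening: 0.001
```

>>> {"op": "drive_tool", "data": {
  "commands": [
    {"gripper":1,"dx":0,"dy":0.1,"dz":0,"turn":0},
    {"gripper":1,"dx":0,"dy":0.1,"dz":0,"turn":0}
  ]
}}

```text
time_s: 9.45
eef_pos: [0.5453, 0.0016, 0.031]
eef_rot: [-0.001, 0.999, -0.047, 0.001]
wrist_force: [0.9, 7.2, 6.5]
opening: -0.002
```

>>> {"op": "drive_tool", "data": {
  "commands": [
    {"gripper":1,"dx":0,"dy":0.1,"dz":0,"turn":0},
    {"gripper":1,"dx":0,"dy":0.1,"dz":0,"turn":0}
  ]
}}

```text
time_s: 9.7
eef_pos: [0.5451, 0.0006, 0.031]
eef_rot: [-0.001, 0.999, -0.047, 0.001]
wrist_force: [0.0, 7.1, 5.6]
opening: -0.002
```

>>> {"op": "drive_tool", "data": {
  "commands": [
    {"gripper":1,"dx":0,"dy":0.1,"dz":0,"turn":0},
    {"gripper":1,"dx":0,"dy":0.2,"dz":0,"turn":0},
    {"gripper":1,"dx":0,"dy":0.3,"dz":0,"turn":0},
    {"gripper":1,"dx":0,"dy":0.4,"dz":0,"turn":0},
    {"gripper":1,"dx":0,"dy":0.4,"dz":0,"turn":0}
  ]
}}

```text
time_s: 10.32
eef_pos: [0.5447, -0.0034, 0.0309]
eef_rot: [-0.001, 0.999, -0.047, 0.001]
wrist_force: [0.4, 7.1, 6.5]
opening: -0.001
```

>>> {"op": "drive_tool", "data": {
  "commands": [
    {"gripper":1,"dx":0,"dy":0.05,"dz":0,"turn":0},
    {"gripper":1,"dx":0,"dy":0.1,"dz":0,"turn":0},
    {"gripper":1,"dx":0,"dy":0.1,"dz":0,"turn":0}
  ]
}}

```text
time_s: 10.7
eef_pos: [0.5446, -0.0043, 0.0309]
eef_rot: [-0.001, 0.999, -0.047, 0.001]
wrist_force: [0.7, 7.3, 6.2]
opening: -0.005
```

>>> {"op": "drive_tool", "data": {
  "commands": [
    {"gripper":1,"dx":0,"dy":0.05,"dz":0,"turn":0},
    {"gripper":1,"dx":0,"dy":0.1,"dz":0,"turn":0},
    {"gripper":1,"dx":0,"dy":0.1,"dz":0,"turn":0}
  ]
}}

```text
time_s: 11.08
eef_pos: [0.5445, -0.0053, 0.0309]
eef_rot: [-0.001, 0.999, -0.047, 0.001]
wrist_force: [1.3, 7.9, 5.8]
opening: -0.002
```

>>> {"op": "drive_tool", "data": {
  "commands": [
    {"gripper":1,"dx":0,"dy":0.05,"dz":0,"turn":0},
    {"gripper":1,"dx":0,"dy":0.1,"dz":0,"turn":0},
    {"gripper":1,"dx":0,"dy":0.1,"dz":0,"turn":0}
  ]
}}

```text
time_s: 11.45
eef_pos: [0.5445, -0.0063, 0.031]
eef_rot: [-0.001, 0.999, -0.047, 0.001]
wrist_force: [0.8, 7.9, 5.7]
opening: 0.001
```

>>> {"op": "drive_tool", "data": {
  "commands": [
    {"gripper":1,"dx":0,"dy":0.05,"dz":0,"turn":0},
    {"gripper":1,"dx":0,"dy":0.1,"dz":0,"turn":0},
    {"gripper":1,"dx":0,"dy":0.1,"dz":0,"turn":0}
  ]
}}

```text
time_s: 11.82
eef_pos: [0.5444, -0.0073, 0.0309]
eef_rot: [-0.001, 0.999, -0.047, 0.001]
wrist_force: [0.9, 7.2, 5.0]
opening: -0.0
```

>>> {"op": "drive_tool", "data": {
  "commands": [
    {"gripper":1,"dx":0,"dy":0.05,"dz":0,"turn":0},
    {"gripper":1,"dx":0,"dy":0.1,"dz":0,"turn":0},
    {"gripper":1,"dx":0,"dy":0.1,"dz":0,"turn":0}
  ]
}}

```text
time_s: 12.2
eef_pos: [0.5443, -0.0083, 0.0309]
eef_rot: [-0.001, 0.999, -0.047, 0.001]
wrist_force: [1.0, 7.7, 6.6]
opening: -0.0
```

>>> {"op": "drive_tool", "data": {
  "commands": [
    {"gripper":1,"dx":0,"dy":0.05,"dz":0,"turn":0},
    {"gripper":1,"dx":0,"dy":0.1,"dz":0,"turn":0},
    {"gripper":1,"dx":0,"dy":0.1,"dz":0,"turn":0}
  ]
}}

```text
time_s: 12.58
eef_pos: [0.5443, -0.0083, 0.031]
eef_rot: [-0.001, 0.999, -0.047, 0.001]
wrist_force: [2.0, 12.7, 7.5]
opening: 0.003
```

Contact: the tool stopped at y = -0.0083 and the force rose from 7.5 to 12.8 N. I'll step up gently.

>>> {"op": "drive_tool", "data": {
  "commands": [
    {"gripper":1,"dx":0,"dy":0.03,"dz":0,"turn":0},
    {"gripper":1,"dx":0,"dy":0.06,"dz":0,"turn":0},
    {"gripper":1,"dx":0,"dy":0.06,"dz":0,"turn":0}
  ]
}}

```text
time_s: 12.95
eef_pos: [0.5443, -0.0084, 0.031]
eef_rot: [-0.002, 0.999, -0.047, 0.001]
wrist_force: [1.9, 14.7, 6.6]
opening: -0.001
```

```bash
python3 look.py 8
```

```text
F -14.90047098076955 0.8735311978272268 6.661331819106852 [[-0.00069449  0.00021407]]
```

View pics/t8.png

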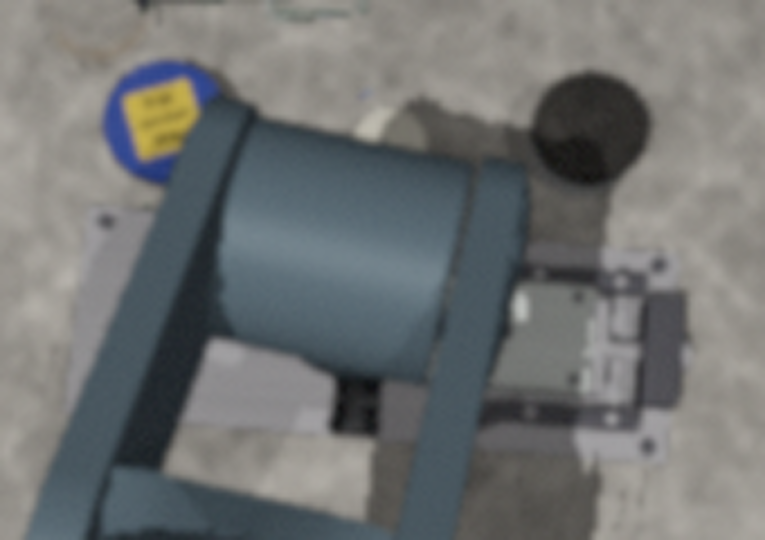

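The top view shows the housing's end against the pad at (600,345). The pad position from contact (about 0.122 m) agrees with the camera (about 0.123 m). I'll press a little more and hold.

>>> {"op": "drive_tool", "data": {
  "commands": [
    {"gripper":1,"dx":0,"dy":0.03,"dz":0,"turn":0},
    {"gripper":1,"dx":0,"dy":0.06,"dz":0,"turn":0},
    {"gripper":1,"dx":0,"dy":0.06,"dz":0,"turn":0},
    {"gripper":1,"dx":0,"dy":0.06,"dz":0,"turn":0}
  ]
}}

```text
time_s: 13.55
eef_pos: [0.5442, -0.0084, 0.031]
eef_rot: [-0.002, 0.999, -0.047, 0.001]
wrist_force: [3.1, 17.5, 6.8]
opening: -0.002
```

>>> {"op": "drive_tool", "data": {
  "commands": [
    {"gripper":1,"dx":0,"dy":0.03,"dz":0,"turn":0},
    {"gripper":1,"dx":0,"dy":0.03,"dz":0,"turn":0},
    {"gripper":1,"dx":0,"dy":0.03,"dz":0,"turn":0},
    {"gripper":1,"dx":0,"dy":0.03,"dz":0,"turn":0},
    {"gripper":1,"dx":0,"dy":0.03,"dz":0,"turn":0},
    {"gripper":1,"dx":0,"dy":0.03,"dz":0,"turn":0},
    {"gripper":1,"dx":0,"dy":0.03,"dz":0,"turn":0},
    {"gripper":1,"dx":0,"dy":0.03,"dz":0,"turn":0},
    {"gripper":1,"dx":0,"dy":0.03,"dz":0,"turn":0},
    {"gripper":1,"dx":0,"dy":0.03,"dz":0,"turn":0}
  ]
}}

```text
time_s: 14.8
eef_pos: [0.5443, -0.0084, 0.031]
eef_rot: [-0.002, 0.999, -0.047, 0.001]
wrist_force: [2.5, 18.6, 6.3]
opening: 0.0
```

Held for over 1 s at about 18.8 N in total, which is roughly 11–12 N at the stop once sliding friction is taken off. Next I'll ease off, back away and rise.

>>> {"op": "drive_tool", "data": {
  "commands": [
    {"gripper":1,"dx":0,"dy":-0.1,"dz":0,"turn":0},
    {"gripper":1,"dx":0,"dy":-0.2,"dz":0,"turn":0},
    {"gripper":1,"dx":0,"dy":-0.4,"dz":0,"turn":0},
    {"gripper":1,"dx":0,"dy":-1,"dz":0,"turn":0},
    {"gripper":1,"dx":0,"dy":-3,"dz":0,"turn":0},
    {"gripper":1,"dx":0,"dy":-6,"dz":0,"turn":0},
    {"gripper":1,"dx":0,"dy":-8,"dz":-4,"turn":0},
    {"gripper":1,"dx":0,"dy":-13,"dz":-10,"turn":0},
    {"gripper":1,"dx":0,"dy":-19,"dz":-16,"turn":0},
    {"gripper":1,"dx":0,"dy":-25,"dz":-18,"turn":0},
    {"gripper":1,"dx":0,"dy":-25,"dz":-18,"turn":0},
    {"gripper":1,"dx":0,"dy":-25,"dz":-18,"turn":0},
    {"gripper":1,"dx":0,"dy":-25,"dz":-18,"turn":0}
  ]
}}

```text
time_s: 16.42
eef_pos: [0.5659, 0.2372, 0.2092]
eef_rot: [0.0, 0.999, -0.046, -0.001]
wrist_force: [-1.1, -0.2, -0.5]
opening: 0.0
```

```bash
python3 look.py 9
```

```text
F 0.09892827010470902 0.30005761282618226 -0.25299986718699563 [[-0.24628841 -0.00091021]]
```

View pics/t9.png

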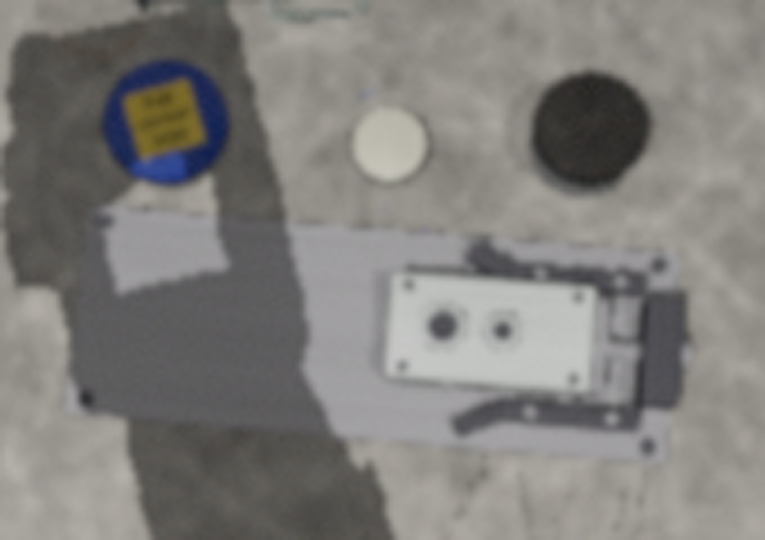

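View pics/s9.png

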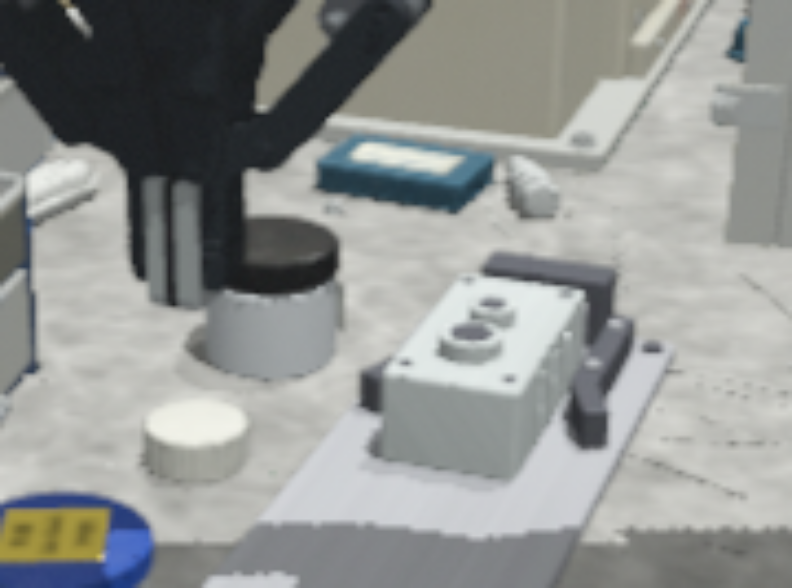

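The top view shows the housing flat with its ports up, square against the pad. Its screws are at (408,285), (578,297), (573,379) and (402,366). The tin, cap and jar sit at the same pixels as at the start.

Run:
```python
from h import *
np.set_printoptions(precision=4,suppress=True)
T=ctrl.camera("top")
n=nest(ray(T,tz([(578,297),(573,379),(402,366),(408,285)]),.054));print(n,n.mean(0)-[.056,0])
d=n[0]+n[1]-n[2]-n[3];print(np.degrees(np.arctan2(d[1],d[0])))
print(ctrl.get_obs()["wrist_force"],abs(ctrl.get_obs()["dq"]).max())
print(ctrl.hand_in())
```

```text
[[ 0.1125  0.0233]
 [ 0.1126 -0.021 ]
 [ 0.0208 -0.0214]
 [ 0.0205  0.0225]] [0.0106 0.0009]
0.37411831002395224
[-0.1498  0.0838  0.3583] 0.0066343871084005674
the job is handed in; nothing more can be done
None
```

I toppled the housing with closed fingers high on its ported face. It fell ports up, and I slid it by the foot between the rails until it met the stop pad. I held it there for just over 1 s, backed away clear of it and handed in at about 16.5 s.

- **Pressing force:** I had no direct reading at the stop. The wrist read about 18.8 N during the hold. Taking off the roughly 7 N needed to slide the housing leaves about 11–12 N on the stop. It could not have been more than about 19 N, even if friction took none of the load. That 7 N is above the "up to 5 N" you gave for sliding, so the 11–12 N is an estimate.
- **Final position (top camera):** The foot is 10.6 mm along x and 0.9 mm off the channel's middle line, and the length is 0.4° off the channel. All are within the limits.
- **Stop pad:** Touch put the pad's face at about x = 122 mm in the nest's frame, and the camera put it at about 123 mm, so the two agree.
- **Surroundings:** The tin, cap and jar sit at the same pixels in the top view as at the start, and the robot touches nothing.
- **Refused call:** One move call was refused for missing keys and moved nothing. No check failed.

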